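# Fit-test two tube adapters on the dummy-tube gauge

### The arm

A 7-joint arm with a two-finger parallel gripper is mounted at the origin on the work surface. World frame = base frame: x ahead of the robot, y to its left, z up, the work surface at z = 0. Lengths are in m, angles in rad, forces in N, time in s.
With the tool pointing down it reaches from about 0.425 to 0.875 m from the base axis. Payload 4.7 kg.
Tool frame: the origin (TCP) lies on the centre line of the jaws, within the pads' length; the fingertips stand 22 mm ahead of it and the grasp point (between the pads) lies 3 mm ahead of it; z points along the fingers, y is the direction in which the jaws open and shut (so a half turn about z gives the same grasp; the last joint's range is limited). The gripper opens to 87 mm and grips with 3 to 60 N. Pads are 19 mm wide; open, the fingers measure 117 mm over their backs; the gripper's body (75 mm by 190 mm) begins 51 mm behind the grasp point.
Start: joints at [-1.097, 0.321, -0.07, 1.45, 0.023, 1.371, -0.057], TCP at [0.288, 0.582, 0.245] pointing down, gripper open.
Joint ranges: [-2.86, 2.86], [-0.3, 2.09], [-1.38, 1.24], [0.06, 2.45], [-1.56, 4.7], [0.09, 2.05], [-2.69, 2.69]. Speed limits (rad/s): [2.57, 2.57, 3.14, 3.14, 3.14, 3.14, 3.14].

### API

Orientations are given as a rotation vector (axis times angle).
In Python, from bench import ctrl, imaging, close_job, finder gives the robot as it stands. The module is installed in compiled form; this text tells all that it offers.
- The arm moves only by the shell command python3 -m jog 'ROWS' [FORCE]. ROWS is JSON, a list that holds one entry, the list of rows, each a list of 7 numbers: the shift along the tool's x, y, z in cm, then the turn, a rotation vector about the tool's x, y, z in degrees, then the finger opening in cm, from 0 to 8.7. In form: [[[dx, dy, dz, ax, ay, az, claw], ...]]. A call has 1 to 12 rows; each row shifts and turns the commanded pose from where the row before left it, along the tool's axes as they then stand; what a row does not reach is not made up. A row lasts 1/10 s, in which the tool goes at most 50 mm and 8.59 degrees, less where a joint would pass 70% of its speed; a pose out of reach is approached as far as the arm can. A call is refused whole if a number of a shift passes 5 or a number of a turn 8.59, either way. A call with a gripper value outside its range is refused whole. The fingers move at their own pace and stop on an object; FORCE is the grip in N (left out, the last holds). Time passes only in rows, so rows that do not move let the fingers close. It gives the time, the measured TCP pose, the force and the opening at its end, in the units of the state.
- ctrl.get_state(): the state, without advancing time (a new reading comes with each control period).
- imaging.get_image(name): name is "scene" or "top"; returns a dict with "frame" (480x640x3 uint8, red, green, blue), "intrinsics" (3x3 intrinsics, pixels), "k1" (the pictures are not rectified: a ray, as slopes to the right and down, at radius r is drawn at 1 + k1 r^2 times it, then the intrinsics apply), "pose" (4x4, takes a point from camera to world coordinates). Camera axes: x right, y down, z forward; pixel columns grow to the right and rows downward; lengths in m; the calibration is good to about 2 mm. A picture is of the moment at which its call begins. There is no depth.
- close_job(): hands the job in, once; it reports no verdict.
Trained networks look in the newest picture that a camera, given by its name, has taken for a name from the list of things; names that differ only in an ending like _2 or _b are one class to them, and where a whole thing is asked for, a point or a joint stands for the part that bears it (a point fixed in the world has none). Each returns a list of dicts, best first, with "conf" (0 to 1); they miss things now and then, are a little off and sometimes report something else, mostly with a low value. They report only what shows in the picture. A call takes as long as a camera call.
- finder.trace(label, camera): "region" (480x640 bool, what is visible of it) and "point" ([row, column] as shares, 0 to 1, of the picture: columns of its width, rows of its height, amid what is visible of it).
- finder.spot_point(label, camera): "point" ([row, column] as shares, 0 to 1, of the picture: columns of its width, rows of its height: a listed point, or the origin of a listed thing).
The state is a dict: "time": time; "joint_positions": joint angles; "qd": joint speeds; "joint_torque": joint torques, N m; "position": TCP position; "tool_rot": TCP orientation; "ft_force": force on the tool from outside, world axes, zero at the start; "torque": the same for the moment, N m; "grip_width": opening from 0.0 (shut) to 1.0 (fully open).
Only numpy, scipy, OpenCV 4.12 (cv2) and the standard library are available. Lean on these libraries where they do the work, as an engineer would, in place of code of your own. Each camera call takes 0.05 s, during which the arm holds its last target. There are 200 camera calls.

### The job

Two yellow tube-adapter blocks look alike, but only one has a bore wide enough for the dummy-tube gauge: find out which by pushing them along the bench onto the gauge's steel pin. Leave the one that fits pushed fully home on the pin, against the blue head, and leave the one that is too tight lying flat inside the red-outlined reject bay. Push gently without forcing a tight block, do not tip the blocks over, and leave the other bottles, jars and things on the bench where they are.

Things in the scene. Friction and masses are not known exactly. Their poses are not given: they have to be found in the camera images.
- gauge: Fixed gauge: blue head 50 (x) x 120 (y) x 70 mm high, with a 12 mm high foot plate behind; origin on the bench under the centre of its front face. A level steel pin, 30 mm in diameter, axis 30 mm above the bench, stands 95 mm out of that face along the gauge's -x (towards the robot); its last 20 mm is a cone narrowing to 10 mm. Place and yaw vary.
- pin_tip (a point): centre of the pin's tip, 95 mm out along the gauge's -x, 30 mm above the bench
- home (a point): point on the pin axis, 45 mm in front of the head, where the centre of a block lies when it is fully home
- sleeve_a: loose yellow adapter block, 90 mm long (x, along the bore) x 100 wide (y) x 60 high, 0.35 kg, too big to grip; origin: centre of its underside. A level round bore, axis 30 mm up, runs right through; both ends alike. Of the two blocks one has a 34 mm bore and slides on up to the head; the other has 27 mm and stops about 17 mm past the pin's tip.
- sleeve_b: the other yellow adapter block, the same outside (see sleeve_a). Which block stands left or right varies.
- sleeve_a_center (a point): centre of block sleeve_a, on its bore axis
- sleeve_b_center (a point): centre of block sleeve_b, on its bore axis
- reject_bay: reject bay: flat red outline marked on the bench, 210 (x) x 200 mm (y) outside, tape 12 mm wide, no height to cross; origin at its centre. It is on the left or the right of the bench (a plain blue bench pad, flat too, is on the other side)
- jar_left: bystander: amber jar, 44 mm in diameter, 45 mm high, standing beside the pin on its left (+y); origin at its foot
- jar_right: bystander: amber jar with a blue cap, 44 mm in diameter, 45 mm high, standing beside the pin on its right (-y); origin at its foot
- wash_bottle: bystander: white bottle with orange cap, 66 mm in diameter, 160 mm high, back left; origin at its foot
- reagent_bottle: bystander: glass bottle with blue cap, 72 mm in diameter, 150 mm high, back right; origin at its foot
- beaker: bystander: glass beaker, 80 mm in diameter, 65 mm high, far left; origin at its foot
- tip_box: bystander: blue pipette-tip box 85 x 120 x 55 mm high, far right; origin at the centre of its underside
- spatula: bystander: flat steel lab spatula 170 mm long, 5 mm thick, lying across near the robot; origin under its middle

How it is judged:
At the end, for the whole second after the job is handed in: The block that fits is on the pin and fully home (its end within 6 mm of the head, upright, in line with the pin); the block that is too tight lies flat within the red-outlined reject bay (its centre within 60 mm (x) and 55 mm (y) of the bay's centre); both at rest (((x of sleeve_a_center in the frame of home between -0.006 and 0.006 m and horizontal distance between sleeve_a_center and home below 0.008 m and angle between the x axis of sleeve_a and the x axis of gauge, either way round below 0.1 rad and x of sleeve_b in the frame of reject_bay between -0.06 and 0.06 m and y of sleeve_b in the frame of reject_bay between -0.055 and 0.055 m) or (x of sleeve_b_center in the frame of home between -0.006 and 0.006 m and horizontal distance between sleeve_b_center and home below 0.008 m and angle between the x axis of sleeve_b and the x axis of gauge, either way round below 0.1 rad and x of sleeve_a in the frame of reject_bay between -0.06 and 0.06 m and y of sleeve_a in the frame of reject_bay between -0.055 and 0.055 m)) and angle between each of sleeve_a, sleeve_b's own z axis and vertical below 0.1 rad and linear speed of each of sleeve_a, sleeve_b below 0.02 m/s); the robot touches nothing.
It fails at once if a block forced against the gauge with more than 120 N (contact force between any of sleeve_a, sleeve_b and gauge above 120 N).
It fails at once if a block tipped more than about 30 degrees (angle between any of sleeve_a, sleeve_b's own z axis and vertical above 0.55 rad).
It fails at once if a bystander (jar, bottle, beaker, tip box, spatula) moved more than 25 mm (distance of any of jar_left, jar_right, wash_bottle, reagent_bottle, beaker, tip_box, spatula from where it was at the start of the episode above 0.025 m).
It also fails if it takes over 72 s, if anything falls off the work surface, if the arm or the gripper's body presses on something with over 40 N, if the wrist force passes 120 N, or if a joint passes its speed limit or range.

## Working session

There is one attempt and no reset: what is moved stays moved. The work goes in short steps, Python scripts to look and compute and a shell command to move; the robot and the scene stay as the last step left them, time stands still between calls to the robot, and variables do not carry over. Pictures are saved under pics/ and viewed, about 8 in all and at most 12, crops included, and the job is handed in when it is done.

```bash
mkdir -p pics; cat > h.py <<'E'
import numpy as np, cv2
from bench import ctrl, imaging, finder
def w(pt, im, z):
    """share point -> world at height z"""
    K=np.array(im['intrinsics']);P=np.array(im['pose'])
    u,v=pt[1]*640,pt[0]*480
    xd=np.array([(u-K[0,2])/K[0,0],(v-K[1,2])/K[1,1]]);x=xd.copy()
    for _ in range(20): x=xd/(1+im['k1']*(x@x))
    d=P[:3,:3]@np.r_[x,1];o=P[:3,3]
    return (o+d*(z-o[2])/d[2])
def px(p,im):
    K=np.array(im['intrinsics']);P=np.array(im['pose'])
    c=P[:3,:3].T@(np.asarray(p)-P[:3,3]);x=c[:2]/c[2];x=x*(1+im['k1']*(x@x))
    return [K[0,0]*x[0]+K[0,2],K[1,1]*x[1]+K[1,2]]
def shot(cam,name=None):
    im=imaging.get_image(cam)
    if name: cv2.imwrite('pics/'+name+'.png',im['frame'][:,:,::-1])
    return im
E
python3 - <<'E'
from h import *
np.set_printoptions(precision=3,suppress=True)
for cam in('top','scene'):
    im=shot(cam,cam+'0');print(cam,np.array(im['pose'])[:3,3])
    for l,z in [('gauge',0),('pin_tip',.03),('home',.03),('sleeve_a',0),('sleeve_a_center',.03),('reject_bay',0),('jar_left',0),('jar_right',0),('wash_bottle',0),('reagent_bottle',0),('beaker',0),('tip_box',0),('spatula',0)]:
        for d in finder.spot_point(l,cam)[:3]:
            if d['conf']>.2: print(l,round(d['conf'],2),w(d['point'],im,z)[:2])
s=ctrl.get_state();print(s)
E
```

```text
top [ 0.413 -0.018  1.098]
gauge 0.75 [0.734 0.053]
pin_tip 0.7 [0.636 0.051]
home 0.59 [0.681 0.046]
sleeve_a 0.92 [ 0.569 -0.128]
sleeve_a 0.72 [0.562 0.242]
sleeve_a_center 0.88 [0.554 0.243]
sleeve_a_center 0.65 [ 0.667 -0.083]
sleeve_a_center 0.23 [0.416 0.059]
jar_left 0.95 [0.684 0.156]
jar_left 0.6 [0.692 0.054]
jar_right 0.59 [ 0.681 -0.087]
wash_bottle 0.69 [0.751 0.207]
wash_bottle 0.67 [ 0.683 -0.084]
reagent_bottle 0.91 [ 0.765 -0.195]
beaker 0.74 [0.714 0.348]
tip_box 0.93 [ 0.691 -0.37 ]
spatula 0.74 [0.706 0.351]
spatula 0.7 [0.416 0.059]
scene [ 1.057 -0.457  0.964]
gauge 0.59 [0.738 0.048]
pin_tip 0.74 [0.648 0.046]
pin_tip 0.25 [0.584 0.205]
home 0.73 [0.694 0.052]
sleeve_a 0.77 [ 0.557 -0.121]
sleeve_a 0.74 [0.558 0.234]
sleeve_a_center 0.62 [0.567 0.232]
jar_left 0.88 [0.681 0.17 ]
jar_right 0.87 [ 0.677 -0.083]
wash_bottle 0.91 [0.757 0.2  ]
reagent_bottle 0.67 [ 0.766 -0.189]
reagent_bottle 0.3 [0.678 0.069]
beaker 0.75 [0.713 0.349]
tip_box 0.58 [ 0.699 -0.368]
spatula 0.53 [0.422 0.067]
{'time': 1.4, 'joint_positions': array([-1.097,  0.321, -0.07 ,  1.451,  0.023,  1.371, -0.057]), 'qd': array([-0.   ,  0.001,  0.   ,  0.002, -0.001,  0.001,  0.   ]), 'joint_torque': array([  0.   , -49.11 ,  -0.403, -31.277,  -0.064,   0.034,   0.   ]), 'position': array([0.288, 0.582, 0.245]), 'tool_rot': array([0.716, 3.059, 0.   ]), 'ft_force': array([ 1.281, -0.365,  0.73 ]), 'torque': array([-0.016,  0.069,  0.023]), 'grip_width': 0.9985466982816563}
```

```bash
python3 -c "
import cv2
a=cv2.imread('pics/top0.png');b=cv2.imread('pics/scene0.png')
cv2.imwrite('pics/both0.png',cv2.vconcat([cv2.resize(a,(400,300)),cv2.resize(b,(400,300))]))"
```

```text
(no output)
```

View pics/top0.png

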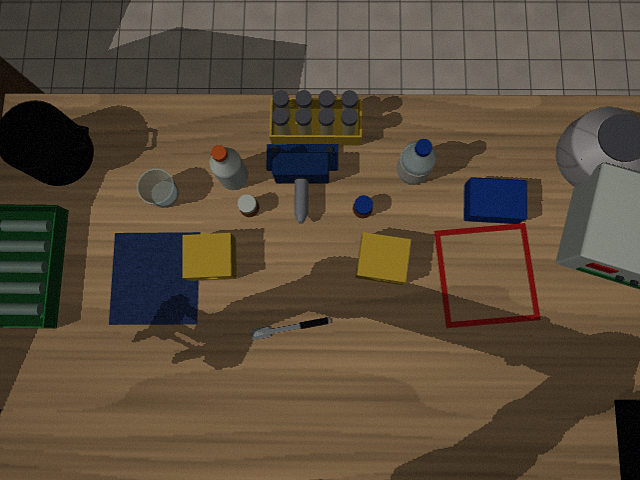

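View pics/scene0.png

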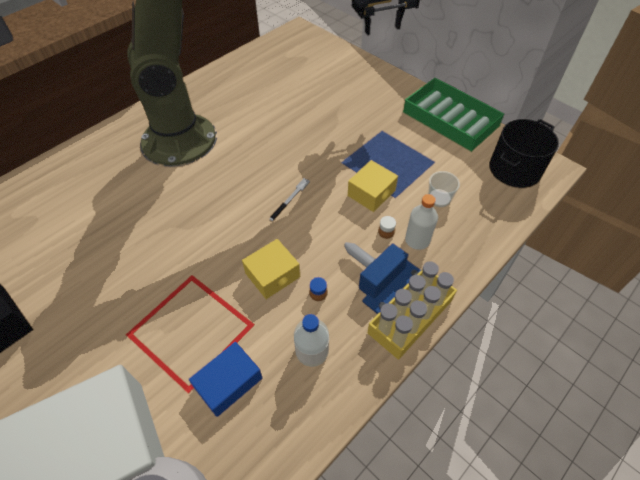

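Top view: the yellow blocks are at about (209,256) and (385,258) px, with the pin tip at about (301,220). The red bay on the right is centred near (487,275), and the spatula is at (290,328). The right block goes first, because it can reach either the pin or the bay without obstruction. Next I'll measure edges accurately.

```bash
cat >> h.py <<'E'
def wpix(pts,im,z): return np.array([w((p[1]/480,p[0]/640),im,z)[:2] for p in pts])
def rect(pts):
    """centre(mm), size, yaw(deg in -45..45)"""
    (cx,cy),(a,b),ang=cv2.minAreaRect((pts*1000).astype(np.float32))
    if ang>45: ang-=90; a,b=b,a
    return np.round([cx,cy,a,b,ang],1)
def blocks(cam='top',im=None):
    im=im or shot(cam); out=[]
    f=im['frame'];hsv=cv2.cvtColor(f,cv2.COLOR_RGB2HSV)
    m=((hsv[...,0]>20)&(hsv[...,0]<34)&(hsv[...,1]>165)&(hsv[...,2]>60)).astype(np.uint8)
    m=cv2.morphologyEx(m,cv2.MORPH_OPEN,np.ones((3,3)))
    for c in cv2.findContours(m,cv2.RETR_EXTERNAL,cv2.CHAIN_APPROX_NONE)[0]:
        if cv2.contourArea(c)>800 and c[:,0,1].min()>145:
            out.append(rect(wpix(c[:,0,:],im,.06)))
    return out
E
python3 - <<'E'
from h import *
im=shot('top');f=im['frame'];hsv=cv2.cvtColor(f,cv2.COLOR_RGB2HSV).astype(int)
print(hsv[256,205],hsv[256,385],hsv[280,330],hsv[200,301])
for r in blocks(im=im):print(r)
red=((hsv[...,0]<8)|(hsv[...,0]>172))&(hsv[...,1]>150)&(hsv[...,2]>60)
red[:215]=0;red[:,560:]=0;red[:,:420]=0
p=np.argwhere(red)[:,::-1];print('bay',rect(wpix(p,im,0)))
t=finder.trace('gauge','top')
for d in t[:2]:
    r=d['region'];print(d['conf'],r.sum());
# gauge head top at z=.07 : blue
b=(hsv[...,0]>100)&(hsv[...,0]<130)&(hsv[...,1]>120)&(hsv[...,2]>30)
b[:,:262]=0;b[:,345:]=0;b[190:]=0;b[:140]=0
cv2.imwrite('pics/crop.png',cv2.resize(np.hstack([f[135:235,250:350,::-1],np.repeat(b[135:235,250:350,None]*255,3,2).astype(np.uint8)]),None,fx=4,fy=4,interpolation=cv2.INTER_NEAREST))
# pin midline per row
for y in range(184,222,3):
    print(y,np.array2string(hsv[y,290:314,1],max_line_width=200))
E
```

```text
[ 23 191 136] [ 23 191 140] [ 18 104  83] [130  16  94]
[ 560.5 -123.9   94.7  100.9   -8. ]
[559.8 238.5  95.8  98.9   3.5]
bay [ 535.3 -349.4  210.7  200.5    5.6]
0.88 3171
184 [114 126 115 121  91  20  11  13   5  14  16  16   3  13  21  18  12   5  84 126 126 124 121 138]
187 [114 115 116 111  87  40  12  14  15  11  16  17  12  12  15  13  26  23  98 120 128  98 108 113]
190 [114 114 116 116  88  25  21  14  13   5   9  11  14   6  14  19  21  23  92 125 113 116 117 115]
193 [113 105 107 117  87  44  11   8  11  11   8  12   9  10  21   5  28  21 104 111 109 105 112 112]
196 [109 111 119 110  50  28   8   8   5  15  16  11   6   7  19  14  22  30 103 111 108 111 116 117]
199 [117 107 110 110  66  30   9  10  13   5   8  17  14   0   4  17  19  28 105 111 107 101 110 112]
202 [111 102 120 109  55  19   9  10   5   8  11   8   3  14  11  19  32  16  94 114 119 116 112 122]
205 [107 112 121 111  66  28   3  12  22   3  11   8   6   7  15  16  22  33  99 121 107 120 113 113]
208 [101 112 112 107  47  17  11  15  16   6   9   6  16   4   4  13  32  17 101 115 129 104 110 110]
211 [117 108 122 105  63  38  16  10   8   3   3  11   9  13  11  18  11  51 115 125 118 120 117 104]
214 [109 108 119 118  75  37   3  13   5   3  14  14  15  14   4   5  16  51 109  97 122 120  97 126]
217 [112 114 114 112 121  98  39  32   5  17  13   6  19  16  19  24 102 119 110 117 113 108 106 114]
220 [115 111 114 119 112 114 122  83  35  12  15   8  15  42  54 124 111 113 113 111 108 118 122 111]
```

View pics/crop.png

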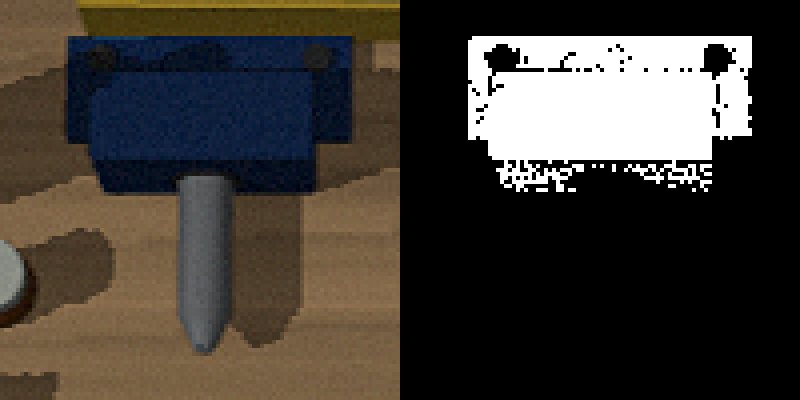

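```bash
python3 - <<'E'
from h import *
im=shot('top');hsv=cv2.cvtColor(im['frame'],cv2.COLOR_RGB2HSV).astype(float)
def cross(row,xs,lev=62):
    v=hsv[row,:,1]
    for a,b in zip(xs[:-1],xs[1:]):
        if v[a]>lev>=v[b]: return a+(v[a]-lev)/(v[a]-v[b])*(b-a)
pts=[];wd=[]
for y in range(184,214):
    l=cross(y,list(range(288,302)));r=cross(y,list(range(314,300,-1)))
    pts.append(((l+r)/2+.5,y+.5));wd.append(r-l)
P=wpix(pts,im,.03);k=np.polyfit(P[:,0],P[:,1],1)
print('axis y=',np.polyval(k,.64),np.polyval(k,.735),'yaw deg',np.degrees(np.arctan(k[0])),'width px',np.mean(wd))
print('head front top edge',wpix([(272.8,175),(328.7,175)],im,.07),'bottom',wpix([(276,183),(328.7,183)],im,0))
print('tip',wpix([(301,223.3)],im,.03))
t=imaging.get_image('scene')
for l,z in [('home',.03),('pin_tip',.03),('gauge',0)]:
    print(l,[(round(d['conf'],2),w(d['point'],im,z)[:2].round(4)) for d in finder.spot_point(l,'top')[:1]],[(round(d['conf'],2),w(d['point'],t,z)[:2].round(4)) for d in finder.spot_point(l,'scene')[:1]])
from scipy.spatial.transform import Rotation as R
s=ctrl.get_state();print(R.from_rotvec(s['tool_rot']).as_matrix().round(3))
E
```

```text
axis y= 0.04796767268925731 0.0484876778946573 yaw deg 0.3136190109237796 width px 13.37341153993051
head front top edge [[ 0.73131807  0.10653386]
 [ 0.73218441 -0.01048061]] bottom [[ 0.73453375  0.10733504]
 [ 0.73543874 -0.01013786]]
tip [[0.6369896  0.04785473]]
home [(0.75, array([0.4166, 0.0626]))] [(0.66, array([0.694 , 0.0452]))]
pin_tip [(0.84, array([0.6352, 0.0476]))] [(0.61, array([0.6395, 0.0519]))]
gauge [(0.94, array([0.7366, 0.0529]))] [(0.61, array([0.7384, 0.0488]))]
[[-0.896  0.444  0.   ]
 [ 0.444  0.896  0.   ]
 [-0.     0.    -1.   ]]
```

```bash
python3 -m jog '[[[0,0,0,0,0,7.95,5],[0,0,0,0,0,7.95,5],[0,0,0,0,0,7.95,5],[0,0,0,0,0,7.95,5],[0,0,0,0,0,7.95,5],[0,0,0,0,0,7.95,5],[0,0,0,0,0,7.95,5],[0,0,0,0,0,7.95,5],[-4.5,1.8,0,0,0,0,5],[-4.5,1.8,0,0,0,0,5],[-4.5,1.8,0,0,0,0,5],[-4.5,1.8,0,0,0,0,5]]]' 20
```

```text
time: 3.1
position: [0.3612, 0.4008, 0.2447]
tool_rot: [-2.22, -2.223, -0.001]
ft_force: [1.2, 0.5, 0.9]
grip_width: 0.576
```

```bash
python3 -m jog '[[[-4.5,1.8,0,0,0,0,5],[-4.5,1.8,0,0,0,0,5],[-4.5,1.8,0,0,0,0,5],[-4.5,1.8,0,0,0,0,5],[-4.5,1.8,0,0,0,0,5],[-4.5,1.8,0,0,0,0,5],[-4.5,1.8,0,0,0,0,5],[-4.5,1.8,0,0,0,0,5],[-4.5,1.8,0,0,0,0,5],[-4.5,1.8,0,0,0,0,5],[-4.5,1.8,0,0,0,0,5],[-4.5,0.4,0,0,0,0,5]]]'
```

```text
time: 4.3
position: [0.5646, -0.1386, 0.2447]
tool_rot: [2.218, 2.223, 0.001]
ft_force: [0.1, -0.2, -1.0]
grip_width: 0.572
```

```bash
python3 -m jog '[[[-4,0,0,0,0,0,5],[-4,0,0,0,0,0,5],[0,0,4,0,0,0,5],[0,0,4,0,0,0,5],[0,0,4,0,0,0,5],[0,0,4,0,0,0,5],[0,0,3,0,0,0,5],[0,0,2,0,0,0,5],[0,0,0,0,0,0,5]]]'; python3 -c "
from h import *
print(blocks(im=shot('top','t1')))"
```

```text
time: 5.2
position: [0.561, -0.2161, 0.0315]
tool_rot: [-2.216, -2.219, 0.005]
ft_force: [-0.2, 0.2, 0.7]
grip_width: 0.574
[array([ 559.6, -123.8,   95.9,  100.9,   -8. ]), array([559.8, 238.5,  95.9,  98.9,   3.5])]
```

```bash
python3 -m jog '[[[1,0,0,0,0,0,5],[0.8,0,0,0,0,0,5],[0.6,0,0,0,0,0,5],[0.6,0,0,0,0,0,5],[0.6,0,0,0,0,0,5],[0.6,0,0,0,0,0,5],[0.8,0,0,0,0,0,5],[0.8,0,0,0,0,0,5],[0.8,0,0,0,0,0,5],[0.8,0,0,0,0,0,5],[0.8,0,0,0,0,0,5],[0.8,0,0,0,0,0,5]]]'; python3 -c "
from h import *
print(blocks(im=shot('top','t2')))"
```

```text
time: 6.45
position: [0.563, -0.1266, 0.0345]
tool_rot: [-2.22, -2.223, 0.0]
ft_force: [-0.1, -4.4, 3.6]
grip_width: 0.575
[array([552.1, -54.1,  92.8,  74.1,   0.6]), array([559.8, 238.2,  96.2,  99.5,   3.5])]
```

```bash
python3 -m jog '[[[1,0,0,0,0,0,5],[1,0,0,0,0,0,5],[1,0,0,0,0,0,5],[1,0,0,0,0,0,5],[1,0,0,0,0,0,5],[1,0,0,0,0,0,5],[1,0,0,0,0,0,5],[1,0,0,0,0,0,5],[1,0,0,0,0,0,5],[0.8,0,0,0,0,0,5],[0.8,0,0,0,0,0,5],[0.6,0,0,0,0,0,5]]]'; python3 -m jog '[[[0,0,0,0,0,0,5],[-3,0,0,0,0,0,5],[-4,0,-2,0,0,0,5],[-4,0,-5,0,0,0,5],[0,0,-4,0,0,0,5]]]';python3 -c "
from h import *
print(blocks(im=shot('top','t3')))"
```

```text
time: 7.7
position: [0.5629, -0.0142, 0.0344]
tool_rot: [-2.219, -2.223, 0.0]
ft_force: [-0.5, -1.5, -1.2]
grip_width: 0.572
time: 8.2
position: [0.5617, -0.1229, 0.1348]
tool_rot: [2.229, 2.212, -0.004]
ft_force: [0.9, 0.1, 0.0]
grip_width: 0.579
[array([551.1,  48.3,  93. ,  98.1,   0.6]), array([559.7, 238.4,  95.5,  99.1,   3.5])]
```

View pics/t3.png

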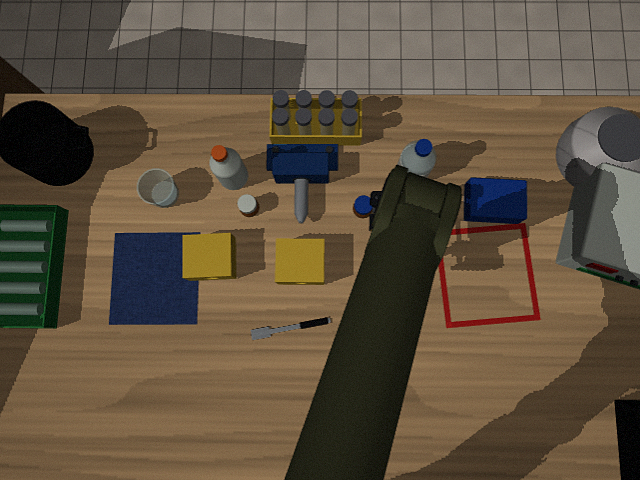

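Block right is now at about (301,261) px, squared up and in line with the pin. Next I go behind it and turn the jaws across.

```bash
python3 -m jog '[[[4.28,-2.35,0,0,0,0,6],[4.28,-2.35,0,0,0,0,6],[4.28,-2.35,0,0,0,0,6],[4.28,-2.35,0,0,0,0,6],[0,0,0,0,0,-8.2,6],[0,0,0,0,0,-8.2,6],[0,0,0,0,0,-8.2,6],[0,0,0,0,0,-8.2,6],[0,0,0,0,0,-8.2,6],[0,0,0,0,0,-8.2,6],[0,0,0,0,0,-8.2,6],[0,0,0,0,0,-8.2,6]]]'; python3 -m jog '[[[0,0,0,0,0,-8.2,6],[0,0,0,0,0,-8.2,6],[0,0,0,0,0,-8,6],[0,0,0,0,0,0,6],[0,0,0,0,0,0,6]]]'
```

```text
time: 9.45
position: [0.469, 0.0551, 0.1337]
tool_rot: [0.654, 3.073, 0.002]
ft_force: [-0.0, 0.3, 0.1]
grip_width: 0.691
time: 9.95
position: [0.469, 0.0549, 0.1337]
tool_rot: [0.004, 3.141, 0.001]
ft_force: [0.5, 0.5, -0.1]
grip_width: 0.685
```

```bash
python3 -m jog '[[[0,-0.65,5,0,0,-0.5,6],[0,0,3,0,0,0,6],[0,0,2,0,0,0,6],[-1,0,0,0,0,0,6],[-1,0,0,0,0,0,6],[-0.8,0,0,0,0,0,6],[-0.6,0,0,0,0,0,6],[-0.6,0,0,0,0,0,6],[-0.6,0,0,0,0,0,6],[-0.6,0,0,0,0,0,6],[-0.6,0,0,0,0,0,6],[-0.6,0,0,0,0,0,6]]]'; python3 -c "
from h import *
im=shot('top','t4')
print(blocks(im=im))"
```

```text
time: 11.15
position: [0.5334, 0.0489, 0.0341]
tool_rot: [0.015, -3.141, -0.0]
ft_force: [-4.7, 0.1, 4.0]
grip_width: 0.688
[array([559.9, 238.3,  95.8,  99.3,   3.5])]
```

```bash
python3 -m jog '[[[-0.2,0,0,0,0,0,6],[-0.2,0,0,0,0,0,6],[-0.2,0,0,0,0,0,6],[-0.2,0,0,0,0,0,6],[-0.2,0,0,0,0,0,6],[-0.2,0,0,0,0,0,6],[-0.2,0,0,0,0,0,6],[-0.2,0,0,0,0,0,6]]]';python3 -m jog '[[[-0.2,0,0,0,0,0,6],[-0.2,0,0,0,0,0,6]]]';python3 -m jog '[[[-0.2,0,0,0,0,0,6]]]'; python3 -c "
from h import *
im=shot('scene','s5')"
```

```text
time: 12.0
position: [0.5493, 0.049, 0.034]
tool_rot: [-0.015, 3.141, -0.0]
ft_force: [-0.8, 1.7, -1.2]
grip_width: 0.696
time: 12.2
position: [0.5532, 0.049, 0.034]
tool_rot: [-0.015, 3.141, 0.0]
ft_force: [-1.1, -0.9, 0.3]
grip_width: 0.686
time: 12.3
position: [0.5552, 0.0491, 0.034]
tool_rot: [-0.015, 3.141, 0.0]
ft_force: [-2.3, -0.3, -1.0]
grip_width: 0.688
```

View pics/s5.png

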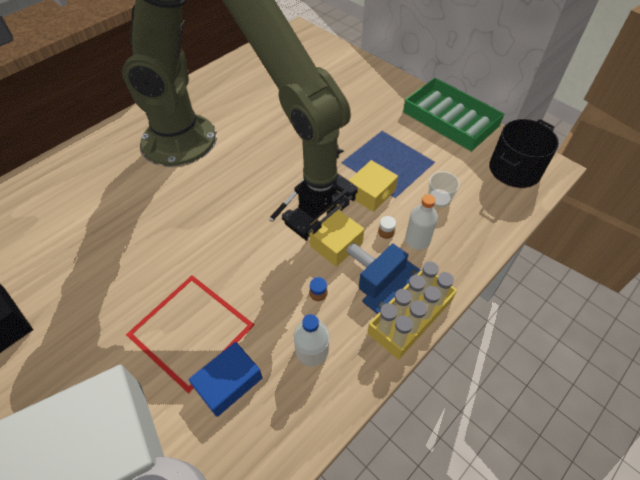

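Scene view: the block at about (337,238) px is taking the pin tip with little force. I'll keep pushing in small steps.

```bash
python3 -m jog '[[[-0.2,0,0,0,0,0,6],[-0.2,0,0,0,0,0,6]]]';python3 -m jog '[[[-0.2,0,0,0,0,0,6],[-0.2,0,0,0,0,0,6]]]'
```

```text
time: 12.55
position: [0.5555, 0.0491, 0.034]
tool_rot: [0.015, -3.133, -0.001]
ft_force: [-16.7, -0.1, 13.4]
grip_width: 0.688
time: 12.75
position: [0.5556, 0.0491, 0.0336]
tool_rot: [0.015, -3.124, -0.002]
ft_force: [-28.1, -0.9, 24.9]
grip_width: 0.691
```

Force rose to 28 N with no motion at 17 mm past the tip, so this is the tight block. I'll back off, go over the block, and pull it back from its front face.

```bash
python3 -m jog '[[[1,0,0,0,0,0,6],[2,0,0,0,0,0,6],[0,0,-3,0,0,0,6],[0,0,-4,0,0,0,6],[0,0,-4,0,0,0,6],[-3.2,0,0,0,0,0,6],[-3.2,0,0,0,0,0,6],[-3.2,0,0,0,0,0,6],[-3,0,0,0,0,0,6],[-3,0,0,0,0,0,6],[0,0,0,0,0,0,6]]]'; python3 -c "
from h import *
im=shot('top','t6')
print(blocks(im=im))"
```

```text
time: 13.85
position: [0.6926, 0.0503, 0.1437]
tool_rot: [-0.016, 3.138, -0.003]
ft_force: [-0.9, -0.3, 0.0]
grip_width: 0.691
[array([559.1, 258.2,  93.9,  60.4,   2.9]), array([6.075e+02, 3.500e+01, 9.470e+01, 7.390e+01, 5.000e-01])]
```

```bash
python3 -m jog '[[[0,-0.15,4,0,0,0,6],[0,0,3,0,0,0,6],[0,0,2,0,0,0,6],[0,0,1.9,0,0,0,6],[1,0,0,0,0,0,6],[0.8,0,0,0,0,0,6],[0.5,0,0,0,0,0,6],[0.4,0,0,0,0,0,6],[0.4,0,0,0,0,0,6],[0.4,0,0,0,0,0,6],[0.5,0,0,0,0,0,6],[0.5,0,0,0,0,0,6]]]'; python3 -m jog '[[[0.6,0,0,0,0,0,6],[0.6,0,0,0,0,0,6],[0.8,0,0,0,0,0,6],[0.8,0,0,0,0,0,6],[0.8,0,0,0,0,0,6],[0.8,0,0,0,0,0,6],[0.6,0,0,0,0,0,6],[0.3,0,0,0,0,0,6]]]'
```

```text
time: 15.1
position: [0.6456, 0.0484, 0.0365]
tool_rot: [-0.015, 3.137, 0.0]
ft_force: [4.8, -0.2, 3.3]
grip_width: 0.687
time: 15.9
position: [0.5901, 0.0479, 0.0349]
tool_rot: [0.015, -3.141, -0.0]
ft_force: [4.0, -0.2, 2.1]
grip_width: 0.689
```

```bash
python3 -m jog '[[[-1,0,0,0,0,0,6],[0,0,-4,0,0,0,6],[0,0,-4,0,0,0,6],[0,0,-2,0,0,0,5],[2.1,3.1,0,0,0,0,5],[2.1,3.1,0,0,0,0,5],[2.1,3.1,0,0,0,0,5],[0,0,0,0,0,8.23,5],[0,0,0,0,0,8.23,5],[0,0,0,0,0,8.23,5],[0,0,0,0,0,8.23,5],[0,0,0,0,0,8.23,5]]]'; python3 -m jog '[[[0,0,0,0,0,8.23,5],[0,0,0,0,0,8.23,5],[0,0,0,0,0,8.23,5],[0,0,0,0,0,8.23,5],[0,0,0,0,0,8.23,5],[0,0,0,0,0,8.23,5],[0,0,0,0,0,0,5]]]';python3 -c "
from h import *
im=shot('top','t7')
print(blocks(im=im))"
```

```text
time: 17.1
position: [0.5356, 0.1401, 0.1336]
tool_rot: [-1.097, -2.94, 0.006]
ft_force: [-0.9, 0.3, -0.4]
grip_width: 0.574
time: 17.8
position: [0.5359, 0.1401, 0.1338]
tool_rot: [-2.22, -2.221, 0.007]
ft_force: [-0.6, 0.7, -0.6]
grip_width: 0.57
[array([531.6,  48.2,  90.3,  98.2,   0.7])]
```

```bash
python3 -m jog '[[[0,0,4,0,0,0,5],[0,0,3,0,0,0,5],[0,0,3,0,0,0,5],[-1.5,0,0,0,0,0,5],[-1,0,0,0,0,0,5],[-0.6,0,0,0,0,0,5],[-0.6,0,0,0,0,0,5],[-0.8,0,0,0,0,0,5],[-1,0,0,0,0,0,5],[-1,0,0,0,0,0,5],[-1,0,0,0,0,0,5],[-1,0,0,0,0,0,5]]]'; python3 -m jog '[[[-1,0,0,0,0,0,5],[-1,0,0,0,0,0,5],[-1,0,0,0,0,0,5],[-1,0,0,0,0,0,5],[-1,0,0,0,0,0,5],[-1,0,0,0,0,0,5],[-1,0,0,0,0,0,5],[-1,0,0,0,0,0,5],[-1,0,0,0,0,0,5],[-1,0,0,0,0,0,5],[-1,0,0,0,0,0,5],[-1,0,0,0,0,0,5]]]';python3 -c "
from h import *
im=shot('top','t8')
print(blocks(im=im))"
```

```text
time: 19.05
position: [0.5378, 0.0555, 0.0358]
tool_rot: [2.22, 2.223, 0.003]
ft_force: [0.7, 4.2, 4.0]
grip_width: 0.576
time: 20.25
position: [0.537, -0.0655, 0.0349]
tool_rot: [-2.221, -2.222, 0.0]
ft_force: [0.6, 4.3, 3.0]
grip_width: 0.572
[array([ 530.5, -144.8,   92. ,   61.3,    0.6]), array([559.7, 238.5,  96.1,  99. ,   3.5])]
```

```bash
python3 -m jog '[[[-1,0,0,0,0,0,5],[-1,0,0,0,0,0,5],[-1,0,0,0,0,0,5],[-1,0,0,0,0,0,5],[-1,0,0,0,0,0,5],[-1,0,0,0,0,0,5],[-1,0,0,0,0,0,5],[-1,0,0,0,0,0,5],[-1,0,0,0,0,0,5],[-1,0,0,0,0,0,5],[-1,0,0,0,0,0,5],[-1,0,0,0,0,0,5]]]'; python3 -m jog '[[[-1,0,0,0,0,0,5],[-1,0,0,0,0,0,5],[-1,0,0,0,0,0,5],[-1,0,0,0,0,0,5],[-1,0,0,0,0,0,5],[-1,0,0,0,0,0,5],[-1,0,0,0,0,0,5],[-0.9,0,0,0,0,0,5],[-0.8,0,0,0,0,0,5],[-0.6,0,0,0,0,0,5],[-0.3,0,0,0,0,0,5]]]';python3 -m jog '[[[1,0,0,0,0,0,5],[2,0,0,0,0,0,5],[3,0,-3,0,0,0,5],[3,0,-4,0,0,0,5],[0,0,-5,0,0,0,5]]]';python3 -c "
from h import *
im=shot('top','t9')
print(blocks(im=im))"
```

```text
time: 21.5
position: [0.5372, -0.1855, 0.035]
tool_rot: [-2.221, -2.222, 0.0]
ft_force: [0.6, 1.4, -0.9]
grip_width: 0.571
time: 22.6
position: [0.5372, -0.2813, 0.0351]
tool_rot: [-2.222, -2.221, -0.0]
ft_force: [-1.1, 1.8, 0.6]
grip_width: 0.581
time: 23.1
position: [0.5369, -0.1841, 0.1543]
tool_rot: [-2.209, -2.226, 0.001]
ft_force: [1.0, 0.6, 0.2]
grip_width: 0.576
[array([559.7, 238.2,  96.1,  99.6,   3.5])]
```

View pics/t9.png

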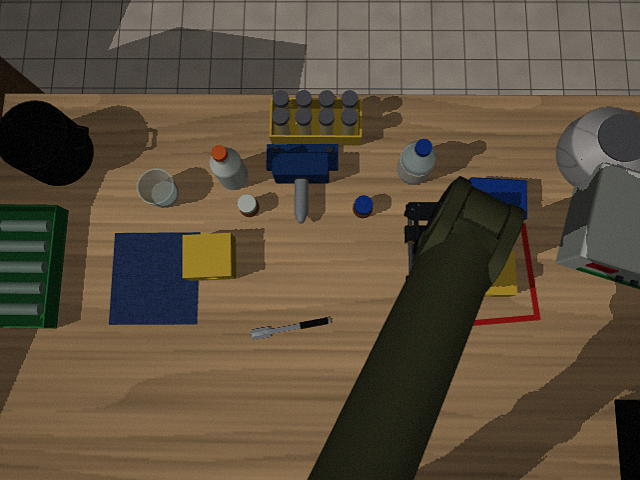

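Tight block is in the bay: visible edge at about (505,285) px, centre by TCP about (0.537,-0.341). Now the left block.

```bash
python3 -m jog '[[[4.65,0.23,0,0,0,0,5],[4.65,0.23,0,0,0,0,5],[4.65,0.23,0,0,0,0,5],[4.65,0.23,0,0,0,0,5],[4.65,0.23,0,0,0,0,5],[4.65,0.23,0,0,0,0,5],[4.65,0.23,0,0,0,0,5],[4.65,0.23,0,0,0,0,5],[4.65,0.23,0,0,0,0,5],[4.65,0.23,0,0,0,0,5],[4.65,0.23,0,0,0,0,5],[0,0,0,0,0,0,5]]]';python3 -c "
from h import *
im=shot('top','t10')
print(blocks(im=im))"
```

```text
time: 24.35
position: [0.5595, 0.3313, 0.1543]
tool_rot: [-2.205, -2.234, -0.004]
ft_force: [0.2, 0.8, -0.4]
grip_width: 0.572
[array([ 530.6, -341.8,   91.6,  100.4,    0.6]), array([559.7, 238.6,  96.1,  98.8,   3.5])]
```

```bash
python3 -m jog '[[[0,0,5,0,0,0,5],[0,0,4,0,0,0,5],[0,0,2.9,0,0,0,5],[-1.5,0,0,0,0,0,5],[-0.8,0,0,0,0,0,5],[-0.6,0,0,0,0,0,5],[-0.6,0,0,0,0,0,5],[-0.6,0,0,0,0,0,5],[-0.8,0,0,0,0,0,5],[-1,0,0,0,0,0,5],[-1,0,0,0,0,0,5],[-1,0,0,0,0,0,5]]]';python3 -m jog '[[[-1,0,0,0,0,0,5],[-1,0,0,0,0,0,5],[-1,0,0,0,0,0,5],[-1,0,0,0,0,0,5],[-1,0,0,0,0,0,5],[-1,0,0,0,0,0,5],[-1,0,0,0,0,0,5],[-1,0,0,0,0,0,5],[-1,0,0,0,0,0,5],[-1,0,0,0,0,0,5],[-0.8,0,0,0,0,0,5],[-0.6,0,0,0,0,0,5]]]'
```

```text
time: 25.6
position: [0.5637, 0.2442, 0.0383]
tool_rot: [-2.218, -2.223, -0.009]
ft_force: [0.5, 6.6, 5.6]
grip_width: 0.572
time: 26.8
position: [0.5623, 0.1268, 0.0359]
tool_rot: [-2.222, -2.221, 0.0]
ft_force: [0.1, 6.1, 3.6]
grip_width: 0.576
```

Remaining about 1.8 cm, then retreat.

```bash
python3 -m jog '[[[-0.6,0,0,0,0,0,5],[-0.6,0,0,0,0,0,5],[-0.4,0,0,0,0,0,5],[-0.1,0,0,0,0,0,5],[0,0,0,0,0,0,5]]]';python3 -m jog '[[[1,0,0,0,0,0,5],[2,0,0,0,0,0,5],[3,0,-3,0,0,0,6],[3,0,-3,0,0,0,6],[0,0,-4,0,0,0,6],[0,0,0,0,0,0,6]]]';python3 -c "
from h import *
im=shot('top','t11')
print(blocks(im=im))"
```

```text
time: 27.3
position: [0.5623, 0.1101, 0.0358]
tool_rot: [2.221, 2.221, -0.001]
ft_force: [-0.1, 1.6, 1.1]
grip_width: 0.577
time: 27.9
position: [0.5652, 0.2025, 0.1406]
tool_rot: [2.216, 2.222, 0.01]
ft_force: [0.5, -0.9, -0.6]
grip_width: 0.684
[array([ 531.2, -334.6,   93.9,  113.5,   -0. ]), array([560.4,  48.8,  95.3,  98.7,   0.6])]
```

```bash
python3 -m jog '[[[-3.86,-2.38,0,0,0,0,6],[-3.86,-2.38,0,0,0,0,6],[-3.86,-2.38,0,0,0,0,6],[-3.86,-2.38,0,0,0,0,6],[0,0,0,0,0,-8.22,6],[0,0,0,0,0,-8.22,6],[0,0,0,0,0,-8.22,6],[0,0,0,0,0,-8.22,6],[0,0,0,0,0,-8.22,6],[0,0,0,0,0,-8.22,6],[0,0,0,0,0,-8.22,6],[0,0,0,0,0,-8.22,6]]]'; python3 -m jog '[[[0,0,0,0,0,-8.22,6],[0,0,0,0,0,-8.22,6],[0,0,0,0,0,-8.22,6],[0,0,5,0,0,0,6],[0,0,3,0,0,0,6],[0,0,2.5,0,0,0,6],[0,0,0,0,0,0,6]]]'
```

```text
time: 29.15
position: [0.4659, 0.0454, 0.1344]
tool_rot: [-0.651, -3.071, 0.004]
ft_force: [-0.1, 0.7, 0.5]
grip_width: 0.691
time: 29.85
position: [0.4629, 0.0445, 0.027]
tool_rot: [0.01, -3.133, 0.008]
ft_force: [0.2, -0.2, 0.4]
grip_width: 0.688
```

```bash
python3 -m jog '[[[-1,0.4,-0.8,0,0,0,6],[-1,0,0,0,0,0,6],[-1,0,0,0,0,0,6],[-0.8,0,0,0,0,0,6],[-0.6,0,0,0,0,0,6],[-0.6,0,0,0,0,0,6],[-0.6,0,0,0,0,0,6],[-0.5,0,0,0,0,0,6],[-0.5,0,0,0,0,0,6],[-0.4,0,0,0,0,0,6],[-0.4,0,0,0,0,0,6],[-0.4,0,0,0,0,0,6]]]'; python3 -m jog '[[[-0.3,0,0,0,0,0,6],[-0.3,0,0,0,0,0,6],[-0.3,0,0,0,0,0,6],[-0.3,0,0,0,0,0,6],[-0.3,0,0,0,0,0,6]]]';python3 -m jog '[[[-0.3,0,0,0,0,0,6],[-0.3,0,0,0,0,0,6],[-0.3,0,0,0,0,0,6]]]'
```

```text
time: 31.05
position: [0.5455, 0.051, 0.0389]
tool_rot: [-0.012, 3.142, -0.0]
ft_force: [-1.3, 0.4, -1.1]
grip_width: 0.688
time: 31.55
position: [0.5605, 0.0512, 0.039]
tool_rot: [-0.012, 3.141, 0.0]
ft_force: [-1.3, -0.4, -1.4]
grip_width: 0.688
time: 31.85
position: [0.5695, 0.0513, 0.039]
tool_rot: [-0.012, 3.142, 0.0]
ft_force: [-1.9, 0.2, -2.1]
grip_width: 0.692
```

Past the 0.5555 stop point with only 2 N, so this one fits. Pushing on.

```bash
python3 -m jog '[[[-0.4,0,0,0,0,0,6],[-0.5,0,0,0,0,0,6],[-0.5,0,0,0,0,0,6],[-0.5,0,0,0,0,0,6],[-0.5,0,0,0,0,0,6]]]'; python3 -m jog '[[[-0.5,0,0,0,0,0,6],[-0.5,0,0,0,0,0,6],[-0.5,0,0,0,0,0,6],[-0.5,0,0,0,0,0,6],[-0.4,0,0,0,0,0,6],[-0.3,0,0,0,0,0,6],[-0.2,0,0,0,0,0,6]]]';python3 -m jog '[[[-0.2,0,0,0,0,0,6],[-0.2,0,0,0,0,0,6]]]'
```

```text
time: 32.35
position: [0.5937, 0.0514, 0.039]
tool_rot: [0.012, -3.142, -0.0]
ft_force: [-1.6, -0.2, -0.6]
grip_width: 0.692
time: 33.05
position: [0.6225, 0.0516, 0.039]
tool_rot: [0.012, -3.142, -0.0]
ft_force: [-2.1, 0.4, -0.0]
grip_width: 0.69
time: 33.25
position: [0.6263, 0.0517, 0.0391]
tool_rot: [-0.012, 3.142, 0.0]
ft_force: [-1.5, 0.5, -0.8]
grip_width: 0.69
```

```bash
python3 -m jog '[[[-0.2,0,0,0,0,0,6],[-0.2,0,0,0,0,0,6]]]';python3 -m jog '[[[-0.2,0,0,0,0,0,6],[-0.1,0,0,0,0,0,6]]]';python3 -m jog '[[[-0.1,0,0,0,0,0,6],[-0.1,0,0,0,0,0,6]]]';
```

```text
time: 33.45
position: [0.6304, 0.0517, 0.0391]
tool_rot: [-0.012, 3.141, 0.0]
ft_force: [-1.4, 0.6, -0.5]
grip_width: 0.692
time: 33.65
position: [0.6329, 0.0517, 0.039]
tool_rot: [0.013, -3.14, -0.0]
ft_force: [-5.6, -0.5, 2.5]
grip_width: 0.69
time: 33.85
position: [0.6329, 0.0517, 0.039]
tool_rot: [0.012, -3.136, -0.001]
ft_force: [-11.3, 0.2, 8.9]
grip_width: 0.688
```

Contact with the head at TCP x=0.6329, force rising to 11 N, as predicted. Retreat and check.

```bash
python3 -m jog '[[[1,0,0,0,0,0,6],[2,0,0,0,0,0,6],[3,0,0,0,0,0,6],[0,0,-5,0,0,0,6],[0,0,-5,0,0,0,6],[0,5,-3,0,0,0,6],[0,5,0,0,0,0,6],[0,5,0,0,0,0,6],[0,5,0,0,0,0,6],[0,5,0,0,0,0,6],[0,5,0,0,0,0,6],[0,0,0,0,0,0,6]]]';python3 -c "
from h import *
im=shot('top','t12');print(blocks(im=im))
s=shot('scene','s12')
cv2.imwrite('pics/f.png',np.vstack([im['frame'][130:350,90:560,::-1],s['frame'][150:400,120:590,::-1]]))
for l,z in [('jar_left',0),('jar_right',0),('wash_bottle',0),('reagent_bottle',0),('beaker',0),('tip_box',0),('spatula',0)]:
    d=finder.spot_point(l,'top')[0];print(l,d['conf'],w(d['point'],im,z)[:2].round(3))"
```

```text
time: 35.05
position: [0.5702, 0.3555, 0.1641]
tool_rot: [-0.032, 3.141, 0.009]
ft_force: [-0.7, 0.9, -1.1]
grip_width: 0.685
[array([ 530.6, -341.8,   91.6,  100.7,    0.6]), array([6.831e+02, 5.000e+01, 9.920e+01, 9.850e+01, 4.000e-01])]
jar_left 0.82 [0.679 0.166]
jar_right 0.88 [ 0.679 -0.084]
wash_bottle 0.61 [0.751 0.204]
reagent_bottle 0.97 [ 0.765 -0.198]
beaker 0.95 [0.707 0.351]
tip_box 0.72 [ 0.69  -0.364]Traceback (most recent call last):
  File "<string>", line 7, in <module>
    d=finder.spot_point(l,'top')[0];print(l,d['conf'],w(d['point'],im,z)[:2].round(3))
      ~~~~~~~~~~~~~~~~~~~~~~~~~~^^^
IndexError: list index out of range
```

View pics/f.png

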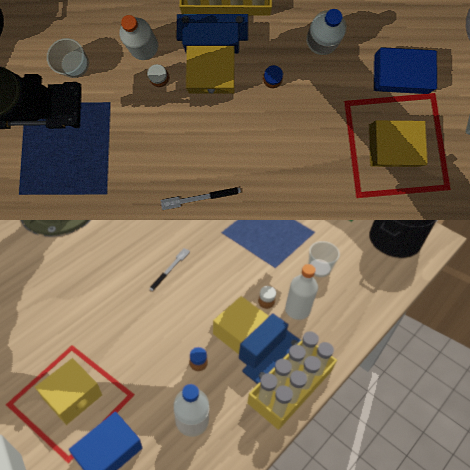

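The final picture shows one block against the blue head at crop (210,70), and the other inside the red outline at (398,143). All bystanders are in place.

```bash
python3 -c "
from bench import close_job
print(close_job())"
```

```text
the job is handed in; nothing more can be done
None
```

The job is done and handed in at about 35 s of the 72 s allowed; no verdict was reported.

- **Tight block:** I tried the right-hand block first. It stopped about 17 mm past the pin's tip, with the wrist force reaching 28 N along the push and 38 N in all. I drew it back off the pin and pushed it into the red bay. It lies flat at about (0.533, -0.342), roughly 2 mm (x) and 8 mm (y) from the bay's centre.
- **Block that fits:** The left-hand block slid on at about 2 N until it met the blue head at the predicted position, where the push force rose to 11 N (14 N in all). The last picture puts its end about level with the head's front face, its yaw at 0.4° and its centre about 2 mm to the side of the measured pin axis.
- **Bystanders:** Found positions differ by at most about 1 cm from the start, which is within the spread of the readings. The detector missed the spatula in the last check, but the picture shows it lying where it was. The arm stood clear of everything.

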